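Step the ratchet spice turntable back one notch

ROBOT

A 6-joint arm with a two-finger parallel gripper is mounted at the origin on the work surface. World frame = base frame: x ahead of the robot, y to its left, z up, the work surface at z = 0. Lengths are in mm, angles in rad, forces in N, time in s.
With the tool pointing down it reaches from about 275 to 1000 mm from the base axis. Payload 8.4 kg.
Tool frame: the origin (TCP) lies midway between the tips of the shut fingers; the grasp point (between the pads) lies 19 mm behind it; z points along the fingers, y is the line along which they close (so a half turn about z gives the same grasp; the last joint's range is limited). The gripper opens to 85 mm and grips with 20 to 120 N. Pads are 22 mm wide; open, the fingers measure 114 mm over their backs; the gripper's body (76 mm by 85 mm) begins 54 mm behind the grasp point. The pads swing forward as they close: fully open they stand 13 mm farther back than shut.
Start: joints at [1.347, 0.353, 1.633, -0, 1.155, -0.002], TCP at [137.489, 609.692, 231.281] pointing down, gripper open.
Joint ranges: [-2.63, 2.63], [-0.92, 2.1], [0.06, 2.66], [-1.3, 4.44], [0, 2.69], [-3.02, 3.02]. Speed limits (rad/s): [2.22, 2.22, 2.79, 3.14, 3.14, 3.14].

INTERFACE

Orientations are given as [roll, pitch, yaw] about the fixed x, y, z axes, in that order (R = Rz(yaw) Ry(pitch) Rx(roll)).
In Python, from rig import r gives the robot as it stands.
- The arm moves only by the shell command python3 -m inch 'ROWS' [OPENING] [FORCE]. ROWS is JSON, a list that holds one entry, the list of rows, each a list of 6 numbers: the shift along the tool's x, y, z scaled (see below), then the turn, a rotation vector about the tool's x, y, z scaled (see below). In form: [[[tx, ty, tz, wx, wy, wz], ...]]. A call has 1 to 8 rows; each row is the pose to reach, as a shift and turn from the pose commanded when the call began, along the tool's axes at that moment, turning the shorter way round; what a row does not reach only later rows make up. The controller multiplies each number of a shift by 20 cm and each number of a turn by pi rad. A row lasts 1/12 s, in which the tool goes at most 41.7 mm and 7.16 degrees, less where a joint would pass 70% of its speed; a pose out of reach is approached as far as the arm can. A call with a number of a shift or a turn outside -1 to 1 is refused whole. A call with a gripper value outside its range is refused whole. OPENING is the gripper's target within -1 to 1 (fully open at 1, half-way at 0, shut at -1), set as the call begins (- or left out, the last holds). The fingers move at their own pace and stop on an object; FORCE is the grip in N (left out, the last holds). Time passes only in rows, so rows that repeat a pose let the fingers close. It gives the time, the measured TCP pose, the force, the opening and the grip force at its end, in the units of the state.
- r.sense(): the state, without advancing time (a new reading comes with each control period).
- r.grab_frame(name): name is "scene" or "top"; returns the picture (420x560x3 uint8, red, green, blue); there is no depth.
- r.camera_info(name): a dict with "K" (3x3 intrinsics, pixels), "rvec" (rotation vector, rad) and "tvec" (3), from world to camera coordinates, as OpenCV has them. Camera axes: x right, y down, z forward; pixel columns grow to the right and rows downward; lengths in mm; the calibration is good to about 2 mm. A picture is of the moment at which its call begins. camera_info takes no time and is no camera call.
- r.sign_off(): hands the job in; it is judged then, once.
The state is a dict: "clock": time; "qpos": joint angles; "qvel": joint speeds; "joint_efforts": joint torques, N m; "eef_pos": TCP position; "tcp_rot": TCP orientation; "contact_force": force on the tool from outside, world axes, zero at the start; "wrist_torque": the same for the moment, N m; "opening": opening from 0.0 (shut) to 1.0 (fully open); "grasp_force": force on a finger pad.
Only numpy, scipy, OpenCV 4.12 (cv2) and the standard library are available. Lean on these libraries where they do the work, as an engineer would, in place of code of your own. Each camera call takes 0.05 s, during which the arm holds its last target. There are 200 camera calls.

TASK

The spice turntable has been clicked one notch too far: with a fingertip, tip its steel pawl up (by the red thumb bar) until it rests open, then push the turntable (the blue peg is there for that) backward, clockwise seen from above, by one notch, and tip the pawl back down so that its nose sits fully in that notch. Push gently and grasp or lift nothing. Do not touch the jars on the turntable, and leave the dabba, pestle and silicone lid where they are.

Things in the scene. Friction and masses are not known exactly. Their poses are not given: they have to be found in the camera images.
- rack: Grey plastic foot of the spice turntable, fixed to the counter; origin on the counter on the turntable's vertical axis, z up. The pawl stands on its -y side, the blue peg starts on its +y side. Rack +x is the way the thumb bar is pushed to tip the pawl up.
- hub (a point): Centre of the turntable's top, 38 mm above the counter. White disc of radius 115 mm with 12 ratchet teeth, one each 30 deg (0.524 rad), round its edge out to radius 131 mm, from 18 to 38 mm above the counter. The jars stand on it within 75 mm of this point, tops 106 mm above the counter.
- pawl_hinge (a point): Point on the pawl's hinge axis, 30 mm above the counter, at rack x +55, y -145 mm; the axis is parallel to rack y. The pawl's steel arm, 10 mm wide, runs from here 61 mm towards rack -x (when down), to the nose that points to the turntable; it rises as the pawl is tipped. Two grey cheeks beside it reach 40 mm above the counter.
- thumb_bar (a point): Centre of the pawl's red thumb bar: round, 16 mm thick, 34 mm long parallel to rack y, on a 24 mm wide blade 55 mm from the hinge axis, at rack y -187 mm (42 mm outside the arm). Pawl down: rack x +34 mm, height 81 mm; about 1 N towards rack +x tips the pawl up. Fully open: rack x +88 mm, height 74 mm; pushing it towards rack -x tips the pawl down again.
- pawl (a joint): Angle of the pawl (rad): 0 = down, nose fully in a notch; 1.05 = fully open against its stop. No spring: let go below about 0.6 it falls down by its own weight, beyond that it falls open and rests there. Above 0.4 the nose is clear of the teeth. If the nose lands on a tooth instead of in a notch it stops at 0.1 to 0.4.
- turntable (a joint): Angle of the turntable (rad), counter-clockwise from above (forward) positive. It starts at 0 to 0.06; one notch backward is -0.524, and the pawl drops fully into that notch between about -0.53 and -0.45. Friction (0.12 N m) keeps it where it is left. With the pawl down it cannot turn backward; forward turning lifts the pawl over the teeth.
- peg (a point): Point on the axis of the blue upright push peg, 68 mm above the counter. The peg is 14 mm thick, stands on the turntable 100 mm from its axis and runs from 38 to 88 mm above the counter. At angle 0 it is 120 deg counter-clockwise from rack +x; one notch backward brings it to 90 deg (rack +y). About 2 N turns it.
- dabba: Closed steel dabba, 114 mm wide, 104 mm tall, loose on the counter; origin under its centre. Leave alone.
- pestle: Steel pestle lying along its own x axis, 145 mm long, 32 mm thick, loose; origin on the counter under its middle. Leave alone.
- silicone_lid: Black silicone lid lying flat, 114 mm wide, knob 22 mm tall, loose; origin under its centre. Leave alone.
- jar_a: Clear glass spice jar with a steel cap, 52 mm wide, 68 mm tall, standing loose on the turntable with its centre about 40 mm from the axis; origin under its centre. Not to be touched.
- jar_b: Amber glass spice jar with a steel cap, 52 mm wide, 68 mm tall, standing loose on the turntable with its centre about 40 mm from the axis; origin under its centre. Not to be touched.
- jar_c: Green glass spice jar with a steel cap, 52 mm wide, 68 mm tall, standing loose on the turntable with its centre about 40 mm from the axis; origin under its centre. Not to be touched.

How it is judged:
By the outcome, as a careful person would: the job done as asked, in the order asked, and still so for the second after the job is handed in, with the robot touching nothing.
It also fails if it takes over 64 s, if anything falls off the work surface, if the arm or the gripper's body presses on something with over 40 N, if the wrist force passes 120 N, or if a joint passes its speed limit or range.

## Working session

There is one attempt and no reset: what is moved stays moved. The work goes in short steps, Python scripts to look and compute and a shell command to move; the robot and the scene stay as the last step left them, time stands still between calls to the robot, and variables do not carry over. Pictures are saved under pics/ and viewed, at most 10 in all, crops included, and the job is handed in when it is done.

```bash
mkdir -p pics; ls
python3 - <<'E'
from rig import r
import cv2
for n in("scene","top"):
    cv2.imwrite(f"pics/{n}0.png",r.grab_frame(n)[...,::-1]); print(n,r.camera_info(n))
print(r.sense())
E
```

```text
pics
scene {'K': array([[457.11152521,   0.        , 281.23082074],
       [  0.        , 457.11152521, 210.47099279],
       [  0.        ,   0.        ,   1.        ]]), 'rvec': array([ 1.71059834,  1.71228678, -0.80897353]), 'tvec': array([  32.23204738, -271.03545308, 1458.1708448 ])}
top {'K': array([[520.07668909,   0.        , 279.11565603],
       [  0.        , 520.07668909, 205.12288476],
       [  0.        ,   0.        ,   1.        ]]), 'rvec': array([ 2.14350719, -2.10782312,  0.17167631]), 'tvec': array([ -20.02740397,  514.57658331, 1315.62386182])}
{'clock': 0.1, 'qpos': array([ 1.34658347e+00,  3.53609482e-01,  1.63404349e+00, -2.81984721e-05,
        1.15523366e+00, -2.38823697e-03]), 'qvel': array([ 0.00022771, -0.00116674, -0.00196961, -0.00071759, -0.00121543,
        0.00171716]), 'joint_efforts': array([ 1.02662543e-03, -6.06362915e+01, -3.42820036e+01,  1.80249622e-04,
        3.87793334e-03,  1.90200879e-06]), 'eef_pos': array([137.41175827, 609.26525508, 230.62462605]), 'tcp_rot': array([-3.14029862e+00,  2.26933405e-05,  2.91977945e+00]), 'contact_force': array([-0.67651372, -0.48144517,  1.77386758]), 'wrist_torque': array([ 0.05500976, -0.0508833 , -0.03836091]), 'grasp_force': 0.0, 'opening': 0.999731737899062}
```

View pics/scene0.png

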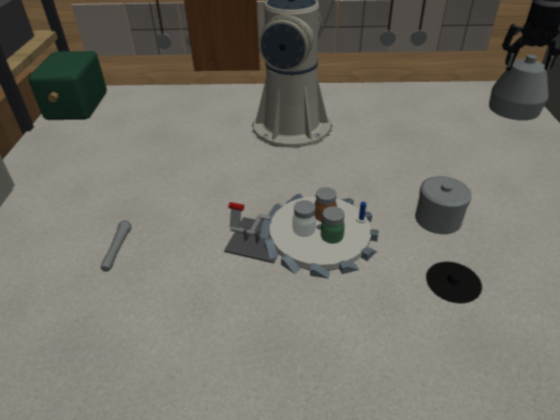

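View pics/top0.png

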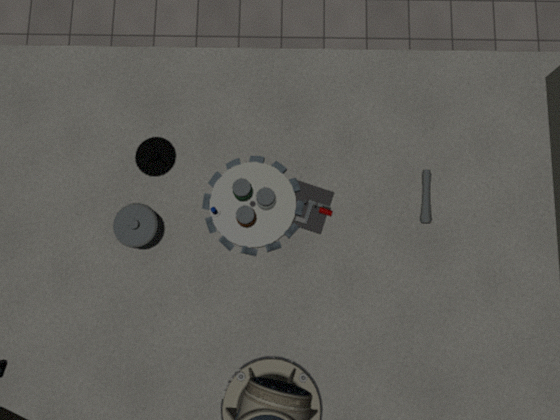

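The scene view shows the turntable at about (320,230), the red bar at (236,206) and the peg at (363,211). In the top view the disc is at (253,205), the bar at (326,212) and the peg at (214,210). The gripper is well clear of all of them. Next I measure.

```bash
cat > h.py <<'E'
import numpy as np, cv2
from rig import r
def cam(n):
    c=r.camera_info(n); R=cv2.Rodrigues(np.array(c["rvec"]))[0]; return c["K"],R,np.array(c["tvec"]).ravel()
def plane(n,uv,z):
    K,R,t=cam(n); d=R.T@np.linalg.inv(K)@[uv[0],uv[1],1]; o=-R.T@t; return o+d*(z-o[2])/d[2]
def tri(a,b):
    P=[]
    for n in("scene","top"):
        K,R,t=cam(n); P.append(K@np.c_[R,t])
    X=cv2.triangulatePoints(P[0],P[1],np.array(a,float),np.array(b,float)).ravel(); return X[:3]/X[3]
def blob(img,col,box=None):
    i=img.astype(int); R,G,B=i[...,0],i[...,1],i[...,2]
    m=(R>90)&(R>2.2*G)&(R>2.2*B) if col=="red" else (B>60)&(B>1.8*R)&(B>1.6*G)
    n,l,s,c=cv2.connectedComponentsWithStats(m.astype(np.uint8))
    k=1+np.argmax(s[1:,4]) if n>1 else None
    return (None,None) if k is None else (c[k],s[k])
def rackpt(hub,th,p):  # rack coords -> world xy
    c,s=np.cos(th),np.sin(th); return np.array([hub[0]+c*p[0]-s*p[1],hub[1]+s*p[0]+c*p[1]])
E
python3 - <<'E'
from h import *
I={n:cv2.imread(f"pics/{n}0.png")[...,::-1] for n in("scene","top")}
pts={}
for col in("red","blue"):
    b={n:blob(I[n],col) for n in I}
    print(col,b,'tri',tri(b["scene"][0],b["top"][0]).round(1))
    for n in I: print(n,plane(n,b[n][0],81 if col=="red" else 68).round(1))
hub=None
for n in I:
    im=I[n]; hsv=cv2.cvtColor(np.ascontiguousarray(im),cv2.COLOR_RGB2HSV)
    box=(190,145,320,265) if n=="top" else (255,185,385,285)
    sub=im[box[1]:box[3],box[0]:box[2]].astype(int); g=sub.min(2)
    t,_=cv2.threshold(g.astype(np.uint8),0,255,cv2.THRESH_OTSU)
    for th in (t,t+15,t+30):
        m=(g>th).astype(np.uint8); m=cv2.morphologyEx(m,cv2.MORPH_OPEN,np.ones((3,3)))
        c=max(cv2.findContours(m,0,2)[0],key=cv2.contourArea); c=cv2.convexHull(c).reshape(-1,2)+[box[0],box[1]]
        w=np.array([plane(n,p,38)[:2] for p in c]); (x,y),rad=cv2.minEnclosingCircle(w.astype(np.float32))
        A=np.c_[2*w,np.ones(len(w))]; s=np.linalg.lstsq(A,(w**2).sum(1),rcond=None)[0]
        print(n,th,'circ',s[:2].round(1),np.sqrt(s[2]+s[0]**2+s[1]**2).round(1),'enc',round(x,1),round(y,1),round(rad,1))
# zoom
cv2.imwrite("pics/zoom0.png",np.hstack([cv2.resize(I["top"][150:265,195:345],None,fx=2.6,fy=2.6,interpolation=2)[:299,:,::-1],cv2.resize(I["scene"][185:285,220:385],None,fx=2.4,fy=2.99,interpolation=2)[:299,:,::-1]]))
E
```

```text
red {'scene': (array([236.1 , 205.28]), array([229, 203,  14,   6,  50], dtype=int32)), 'top': (array([324.8       , 210.83333333]), array([320, 208,  12,   6,  30], dtype=int32))} tri [ 495.5 -128.2   81.7]
scene [ 494.7 -128.6   81. ]
top [ 495.6 -128.    81. ]
blue {'scene': (array([362.875  , 208.96875]), array([361, 202,   4,  17,  32], dtype=int32)), 'top': (array([212.78571429, 209.21428571]), array([211, 208,   5,   4,  14], dtype=int32))} tri [497.1 157.9  69.6]
scene [495.2 157.7  68. ]
top [497.4 158.5  68. ]
scene 100.0 circ [511.7  59.9] 219.2 enc 517.8 65.5 223.3
scene 115.0 circ [511.7  59.9] 219.2 enc 517.8 65.5 223.3
scene 130.0 circ [526.3 125.3] 174.1 enc 528.1 131.7 188.9
top 81.0 circ [523.4  54.1] 232.6 enc 521.7 55.6 233.7
top 96.0 circ [521.6  62.3] 115.5 enc 525.4 65.4 121.3
top 111.0 circ [500.8  85.7] 89.6 enc 497.0 87.7 102.8
```

View pics/zoom0.png

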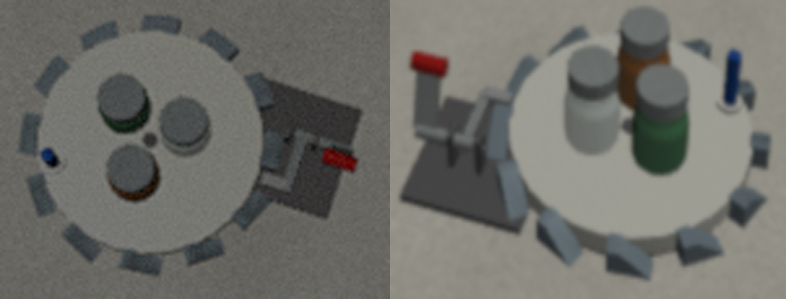

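The zoom agrees with the given layout: hub post near top pixel (253,204), pawl down and nose in a notch, bar and peg clear of the jars. Next I fit the rack pose from the points with known radii.

```bash
python3 - <<'E'
from h import *
from scipy.optimize import least_squares
bar=np.array([495.5,-128.2]);peg=np.array([497,158.])
print('post',plane("top",(252.7,203.8),40).round(1))
def f(p):
    h=p[:2];a=np.radians(120)+p[3]
    return np.r_[rackpt(h,p[2],(34,-187))-bar,rackpt(h,p[2],(100*np.cos(a),100*np.sin(a)))-peg,(h-[521.6,62.3])/2,(p[3]-.03)/.03]
s=least_squares(f,[520,62,-.3,0.03]);p=s.x;print(p.round(3),s.fun.round(2))
im=cv2.imread("pics/top0.png")[...,::-1].astype(int)
m=(im[...,0]>70)&(im[...,0]>2*im[...,1]);ys,xs=np.nonzero(m)
w=np.array([plane("top",(x,y),85)[:2] for x,y in zip(xs,ys)]);u=np.linalg.svd(w-w.mean(0))[2][0];print('bar axis deg',np.degrees(np.arctan2(u[1],u[0])),w.mean(0).round(1))
q=r.sense();y=q["tcp_rot"][2];ax=np.array([[np.cos(y),np.sin(y)],[np.sin(y),-np.cos(y)]])
for nm,t in(("bar approach",(-5,-187)),("bar end",(68,-187)),):
    g=rackpt(p[:2],p[2],t);print(nm,g.round(1),'tool shift/200',(ax@(g-q["eef_pos"][:2])/200).round(3))
print('yaw wanted',(p[2]+np.pi),'now',y)
E
python3 -m inch '[[[0,0,0,0,0,0],[0,0,0,0,0,0]]]' -1 20
```

```text
post [518.1  58.1  40. ]
[ 5.20989e+02  6.07290e+01 -3.14000e-01  3.20000e-02] [ 0.09  0.57  0.06 -0.18 -0.31 -0.79  0.06]
bar axis deg -109.86388949980022 [ 494.3 -128.2]
bar approach [ 458.5 -115.6] tool shift/200 [-2.363 -3.182]
bar end [ 527.9 -138.1] tool shift/200 [-2.727 -3.216]
yaw wanted 2.827691099989157 now 2.9197794496628515
clock: 0.27
eef_pos: [137.5, 609.5, 231.0]
tcp_rot: [-3.141, 0.0, 2.92]
contact_force: [-0.7, 0.5, 0.4]
opening: 0.748
grasp_force: 0.0
```

```bash
python3 -m inch '[[[-0.79,-1,0,0,0,0],[-0.79,-1,0,0,0,0],[-0.79,-1,0,0,0,0],[-0.79,-1,0,0,0,0],[-0.79,-1,0,0,0,0],[-0.79,-1,0,0,0,0],[-0.79,-1,0,0,0,0],[-0.79,-1,0,0,0,0]]]' -1|head -2
python3 -m inch '[[[-0.79,-1,0,0,0,0],[-0.79,-1,0,0,0,0],[-0.79,-1,0,0,0,0],[-0.79,-1,0,0,0,0],[-0.79,-1,0,0,0,0],[-0.79,-1,0,0,0,0],[-0.79,-1,0,0,0,0],[-0.79,-1,0,0,0,0]]]' |head -2
python3 -m inch '[[[-0.78,-1,0,0,0,0.0293],[-0.78,-1,0,0,0,0.0293],[-0.78,-1,0,0,0,0.0293],[-0.78,-1,0,0,0,0.0293],[-0.78,-1,0,0,0,0.0293],[-0.78,-1,0,0,0,0.0293],[-0.78,-1,0,0,0,0.0293],[-0.78,-1,0,0,0,0.0293]]]'
python3 - <<'E'
from h import *
p=[521,60.7,-.314]
q=r.sense();y=q["tcp_rot"][2];ax=np.array([[np.cos(y),np.sin(y)],[np.sin(y),-np.cos(y)]])
for t in((-2,-187),(68,-187)):
    g=rackpt(p[:2],p[2],t);print(t,g.round(1),(ax@(g-q["eef_pos"][:2])/200).round(3))
print('dz',(q["eef_pos"][2]-74)/200)
E
```

```text
clock: 0.93
eef_pos: [248.4, 378.0, 231.5]
clock: 1.6
eef_pos: [359.1, 149.1, 231.5]
clock: 2.27
eef_pos: [467.5, -79.3, 231.0]
tcp_rot: [3.141, -0.0, 2.826]
contact_force: [-0.1, 0.0, -0.9]
opening: 0.002
grasp_force: 0.0
(-2, -187) [ 461.3 -116.5] [-0.028 -0.187]
(68, -187) [ 527.9 -138.2] [-0.378 -0.186]
dz 0.7850073023589862
```

```bash
python3 -m inch '[[[-0.01,-0.187,0.1,0,0,0],[-0.01,-0.187,0.3,0,0,0],[-0.01,-0.187,0.5,0,0,0],[-0.01,-0.187,0.65,0,0,0],[-0.01,-0.187,0.75,0,0,0],[-0.01,-0.187,0.795,0,0,0],[-0.01,-0.187,0.795,0,0,0],[-0.01,-0.187,0.795,0,0,0]]]'
python3 - <<'E'
from h import *
a=r.grab_frame("scene");b=r.grab_frame("top")
cv2.imwrite("pics/z1.png",np.hstack([cv2.resize(b[150:265,195:345],(390,299),interpolation=2)[...,::-1],cv2.resize(a[165:265,190:325],(404,299),interpolation=2)[...,::-1]]))
E
```

```text
clock: 2.93
eef_pos: [456.7, -114.2, 72.7]
tcp_rot: [3.141, -0.0, 2.83]
contact_force: [0.2, -0.5, 0.5]
opening: -0.002
grasp_force: 0.0
```

View pics/z1.png

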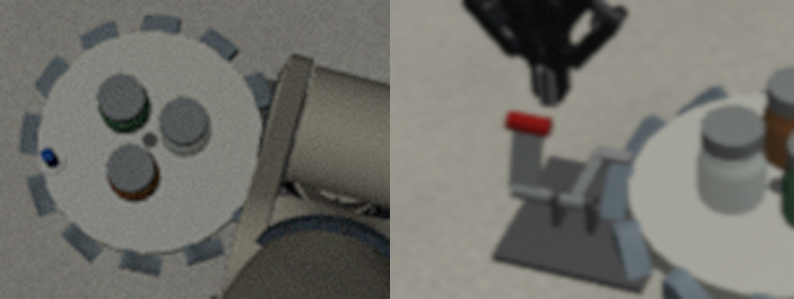

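The shut fingertips stand about 20 mm short of the bar on its robot side, at bar height. The bar's travel direction is clear, so I push slowly.

```bash
python3 -m inch '[[[-0.02,0,0,0,0,0],[-0.04,0,0,0,0,0],[-0.06,0,0,0,0,0],[-0.08,0,0,0,0,0],[-0.1,0,0,0,0,0],[-0.12,0,0,0,0,0],[-0.14,0,0,0,0,0],[-0.16,0,0,0,0,0]]]'
python3 -m inch '[[[-0.02,0,0,0,0,0],[-0.04,0,0,0,0,0],[-0.06,0,0,0,0,0],[-0.08,0,0,0,0,0],[-0.1,0,0,0,0,0],[-0.12,0,0,0,0,0],[-0.13,0,0,0,0,0],[-0.14,0,0,0,0,0]]]'
python3 -m inch '[[[-0.01,0,0,0,0,0],[-0.02,0,0,0,0,0],[-0.03,0,0,0,0,0],[-0.04,0,0,0,0,0],[-0.04,0,0,0,0,0],[-0.04,0,0,0,0,0]]]'
python3 - <<'E'
from h import *
a=r.grab_frame("scene");b=r.grab_frame("top")
c=blob(a,"red");print(c,plane("scene",c[0],75),rackpt((521,60.7),-.314,(88,-187)))
cv2.imwrite("pics/z2.png",cv2.resize(a[165:265,190:325],(540,400),interpolation=2)[...,::-1])
E
```

```text
clock: 3.7
eef_pos: [486.8, -125.6, 72.2]
tcp_rot: [-3.142, -0.001, 2.828]
contact_force: [-0.6, 0.5, 0.3]
opening: -0.001
grasp_force: 0.6
clock: 4.37
eef_pos: [513.7, -134.3, 72.3]
tcp_rot: [3.142, 0.0, 2.828]
contact_force: [0.1, 0.1, -0.3]
opening: -0.001
grasp_force: 0.0
clock: 4.87
eef_pos: [521.0, -136.6, 72.3]
tcp_rot: [3.142, -0.0, 2.828]
contact_force: [-0.4, -1.5, 0.1]
opening: -0.003
grasp_force: 0.0
(array([226.58064516, 223.22580645]), array([220, 220,  14,   7,  62], dtype=int32)) [ 548.36663676 -145.30560545   75.        ] [ 546.9394511 -144.3369354]
```

View pics/z2.png

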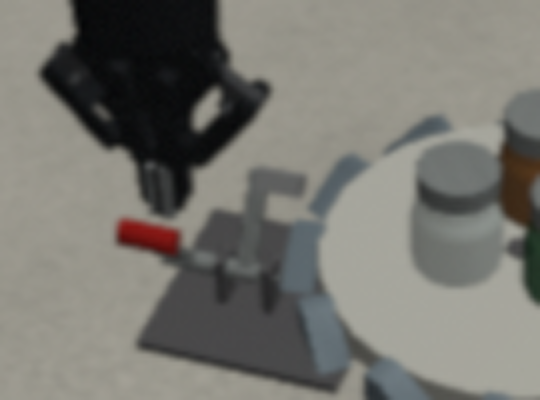

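The pawl rests fully open: the bar measures (548,-145) against a predicted (547,-144), and the nose stands up. I back off, rise, and work out the peg approach.

```bash
python3 -m inch '[[[0.05,0,0,0,0,0],[0.1,0,0,0,0,0],[0.15,0,-0.1,0,0,0],[0.15,0,-0.3,0,0,0],[0.15,0,-0.5,0,0,0],[0.15,0,-0.6,0,0,0],[0.15,0,-0.6,0,0,0]]]' |head -3
python3 - <<'E'
from h import *
a=r.grab_frame("scene");b=r.grab_frame("top")
for n,i in(("scene",a),("top",b)):
    c=blob(i,"blue");print(n,c[0], None if c[0] is None else plane(n,c[0],68))
p=np.array([521,60.7,-.314]);q=r.sense();y=q["tcp_rot"][2];ax=np.array([[np.cos(y),np.sin(y)],[np.sin(y),-np.cos(y)]])
h=np.radians(16.7);d=np.array([np.cos(h),np.sin(h)]);n=np.array([-d[1],d[0]])
for nm,a0,back in(("appr",121.8,40),("touch",121.8,18),("end",91.6,18)):
    A=np.radians(a0);t=100*np.array([np.cos(A),np.sin(A)])-back*d+3*n
    g=rackpt(p[:2],p[2],t);print(nm,g.round(1),(ax@(g-q["eef_pos"][:2])/200).round(3))
print('dz',(q["eef_pos"][2]-74)/200)
E
```

```text
clock: 5.55
eef_pos: [494.0, -127.7, 196.9]
tcp_rot: [3.141, 0.007, 2.828]
scene [362.625 209.825] [498.1758744 156.7921605  68.       ]
top [213.         209.42857143] [496.8145534  157.94430029  68.        ]
appr [457.2 161.7] [0.61 1.32]
touch [479.2 161.2] [0.505 1.352]
end [531.3 160. ] [0.255 1.427]
dz 0.5937044141078677
```

```bash
python3 -m inch '[[[0.5,0.8,0,0,0,-0.0925],[0.5,0.8,0,0,0,-0.0925],[0.5,0.8,0,0,0,-0.0925],[0.5,0.8,0,0,0,-0.0925],[0.5,0.8,0,0,0,-0.0925],[0.5,0.8,0,0,0,-0.0925],[0.5,0.8,0,0,0,-0.0925],[0.5,0.8,0,0,0,-0.0925]]]' |head -3
python3 - <<'E'
from h import *
q=r.sense();y=q["tcp_rot"][2];ax=np.array([[np.cos(y),np.sin(y)],[np.sin(y),-np.cos(y)]])
for g in((457.2,161.7),(531.3,160)): print((ax@(np.array(g)-q["eef_pos"][:2])/200).round(3))
print('dz',(q["eef_pos"][2]-74)/200)
E
```

```text
clock: 6.32
eef_pos: [445.8, 55.4, 191.1]
tcp_rot: [-3.141, -0.002, 3.119]
[-0.045  0.533]
[-0.416  0.533]
dz 0.5857337605254878
```

```bash
python3 -m inch '[[[-0.045,0.2,0,0,0,0],[-0.045,0.4,0,0,0,0],[-0.045,0.533,0,0,0,0],[-0.045,0.533,0.2,0,0,0],[-0.045,0.533,0.4,0,0,0],[-0.045,0.533,0.53,0,0,0],[-0.045,0.533,0.585,0,0,0],[-0.045,0.533,0.585,0,0,0]]]'
python3 - <<'E'
from h import *
a=r.grab_frame("scene")
c=blob(a,"blue");print(c[0],plane("scene",c[0],68))
cv2.imwrite("pics/z3.png",cv2.resize(a[145:265,290:425],(540,480),interpolation=2)[...,::-1])
E
```

```text
clock: 6.98
eef_pos: [456.1, 160.1, 71.9]
tcp_rot: [-3.139, -0.006, 3.117]
contact_force: [-0.4, -0.4, -0.4]
opening: 0.004
grasp_force: 0.0
[362.625 209.825] [498.1758744 156.7921605  68.       ]
```

View pics/z3.png

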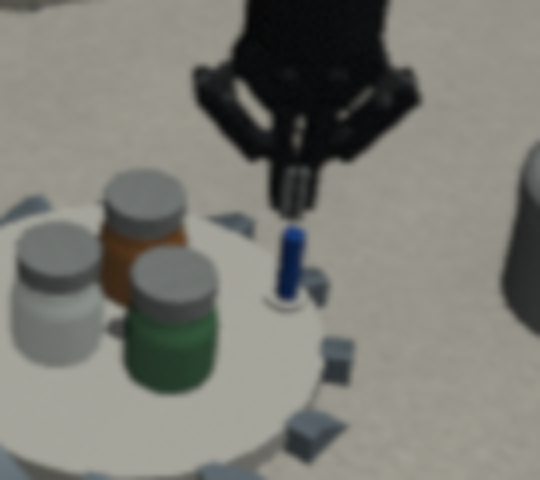

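The fingertips are right behind the peg (peg at crop (290,265)) and clear of the jars. I push slowly, stop a little short, and measure.

```bash
python3 -m inch '[[[-0.03,0,0,0,0,0],[-0.06,0,0,0,0,0],[-0.09,0,0,0,0,0],[-0.11,0,0,0,0,0],[-0.13,0,0,0,0,0],[-0.15,0,0,0,0,0],[-0.17,0,0,0,0,0],[-0.19,0,0,0,0,0]]]'|grep -E "eef|contact"
python3 -m inch '[[[-0.02,0,0,0,0,0],[-0.04,0,0,0,0,0],[-0.06,0,0,0,0,0],[-0.08,0,0,0,0,0],[-0.1,0,0,0,0,0],[-0.12,0,0,0,0,0],[-0.135,0,0,0,0,0],[-0.14,0,0,0,0,0]]]'|grep -E "eef|contact"
cat > ang.py <<'E'
from h import *
p=np.array([521,60.7,-.314])
def ang(n,img):
    c=blob(img,"blue")
    if c[0] is None: return None
    w=plane(n,c[0],68)[:2]; v=w-p[:2]; return n,c[1],w.round(1),np.hypot(*v).round(1),(np.arctan2(v[1],v[0])-p[2]-np.radians(120)).round(3)
if __name__=="__main__":
    for n in("scene","top"): print(ang(n,r.grab_frame(n)))
    print(ang("scene",cv2.imread("pics/scene0.png")[...,::-1]),ang("top",cv2.imread("pics/top0.png")[...,::-1]))
E
python3 ang.py
```

```text
eef_pos: [496.5, 161.3, 75.4]
contact_force: [-2.0, 0.2, -0.4]
eef_pos: [524.8, 160.4, 75.3]
contact_force: [-2.8, -1.6, 0.4]
('scene', array([364, 215,   5,  19,  54], dtype=int32), array([540.7, 157.9]), np.float64(99.2), np.float64(-0.41))
None
('scene', array([361, 202,   4,  17,  32], dtype=int32), array([495.2, 157.7]), np.float64(100.4), np.float64(0.05)) ('top', array([211, 208,   5,   4,  14], dtype=int32), array([497.4, 158.5]), np.float64(100.6), np.float64(0.027))
```

```bash
python3 -m inch '[[[-0.01,0,0,0,0,0],[-0.02,0,0,0,0,0],[-0.03,0,0,0,0,0],[-0.035,0,0,0,0,0],[-0.035,0,0,0,0,0],[-0.035,0,0,0,0,0]]]'|grep -E "eef|contact"
python3 ang.py
python3 -m inch '[[[0.03,0,0,0,0,0],[0.06,0,0,0,0,0],[0.12,0,0,0,0,0],[0.2,0,-0.1,0,0,0],[0.3,0,-0.3,0,0,0],[0.4,0,-0.5,0,0,0],[0.5,0,-0.6,0,0,0],[0.5,0,-0.6,0,0,0]]]'|grep -E "eef|contact"
python3 ang.py
python3 - <<'E'
from h import *
b=r.grab_frame("top");a=r.grab_frame("scene")
cv2.imwrite("pics/z4.png",np.hstack([cv2.resize(b[150:265,195:345],(390,299),interpolation=2)[...,::-1],cv2.resize(a[185:285,220:385],(404,299),interpolation=2)[...,::-1]]))
E
```

```text
eef_pos: [531.5, 160.5, 75.4]
contact_force: [-0.1, 0.2, -0.3]
('scene', array([363, 217,   6,  19,  53], dtype=int32), array([548.6, 156.1]), np.float64(99.3), np.float64(-0.491))
None
('scene', array([361, 202,   4,  17,  32], dtype=int32), array([495.2, 157.7]), np.float64(100.4), np.float64(0.05)) ('top', array([211, 208,   5,   4,  14], dtype=int32), array([497.4, 158.5]), np.float64(100.6), np.float64(0.027))
eef_pos: [429.0, 163.2, 199.5]
contact_force: [0.4, 1.6, -0.7]
('scene', array([363, 218,   6,  18,  44], dtype=int32), array([548.5, 156.5]), np.float64(99.7), np.float64(-0.489))
('top', array([213, 186,   4,   5,  16], dtype=int32), array([553.1, 156.6]), np.float64(101.1), np.float64(-0.532))
('scene', array([361, 202,   4,  17,  32], dtype=int32), array([495.2, 157.7]), np.float64(100.4), np.float64(0.05)) ('top', array([211, 208,   5,   4,  14], dtype=int32), array([497.4, 158.5]), np.float64(100.6), np.float64(0.027))
```

View pics/z4.png

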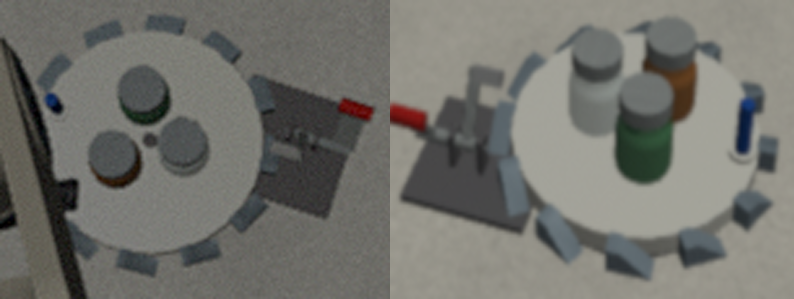

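The turntable has turned one notch and the pawl is still open; the peg is at top (213,188). The two views put the angle between -0.49 and -0.53, so I check with the phase of the tooth ring.

Run:
```python
from h import *
from ang import ang,p
K,R,t=cam("top");rv=cv2.Rodrigues(R)[0]
A=np.radians(np.arange(0,360,.5));I0=cv2.imread("pics/top0.png",0);I1=cv2.cvtColor(r.grab_frame("top"),cv2.COLOR_RGB2GRAY)
def ring(I):
    o=[]
    for rad in range(119,130,2):
        P=np.c_[p[0]+rad*np.cos(A),p[1]+rad*np.sin(A),np.full(len(A),38.)]
        uv=cv2.projectPoints(P,rv,t,K,None)[0].reshape(-1,2).astype(np.float32)
        o.append(cv2.remap(I,uv[:,:1],uv[:,1:],1).ravel())
    return np.mean(o,0)
a,b=ring(I0),ring(I1)
rel=(np.degrees(A)-np.degrees(p[2]))%360
for lo in range(0,360,60):
    m=((rel-lo)%360)<120
    f=lambda x:np.angle(((x[m]-x[m].mean())*np.exp(-12j*A[m])).sum())
    d=-(f(b)-f(a)); d=(d+np.pi)%(2*np.pi)-np.pi
    print(lo,'phase',round(d/12,4), 'amp',b[m].std().round(1))
a=r.grab_frame("scene");b=r.grab_frame("top");cs,ct=blob(a,"blue")[0],blob(b,"blue")[0];X=tri(cs,ct);print(X)
v=X[:2]-p[:2];print(np.arctan2(v[1],v[0])-p[2]-np.radians(120))
q=r.sense();y=q["tcp_rot"][2];ax=np.array([[np.cos(y),np.sin(y)],[np.sin(y),-np.cos(y)]])
for t in((125,-187),):
    g=rackpt(p[:2],p[2],t);print(t,g.round(1),(ax@(g-q["eef_pos"][:2])/200).round(3))
```

```text
0 phase -0.0827 amp 21.0
60 phase -0.1725 amp 23.4
120 phase -0.0645 amp 22.1
180 phase -0.0262 amp 16.7
240 phase -0.0525 amp 17.3
300 phase -0.0221 amp 16.5
[551.86805633 155.99479214  70.86303114]
-0.5228551302385334
(125, -187) [ 582.1 -155.8] [-0.793 -1.573]
```

```bash
python3 -m inch '[[[-0.4,-0.79,0,0,0,0],[-0.4,-0.79,0,0,0,0],[-0.4,-0.79,0,0,0,0],[-0.4,-0.79,0,0,0,0],[-0.4,-0.79,0,0,0,0],[-0.4,-0.79,0,0,0,0]]]'|grep eef
python3 -m inch '[[[-0.4,-0.79,0,0,0,0.0925],[-0.4,-0.79,0,0,0,0.0925],[-0.4,-0.79,0,0,0,0.0925],[-0.4,-0.79,0,0,0,0.0925],[-0.4,-0.79,0,0,0,0.0925],[-0.4,-0.79,0,0,0,0.0925]]]'|grep eef
python3 - <<'E'
from h import *
p=np.array([521,60.7,-.314]);q=r.sense();y=q["tcp_rot"][2];ax=np.array([[np.cos(y),np.sin(y)],[np.sin(y),-np.cos(y)]])
for t in((127,-187),(57,-187)):
    g=rackpt(p[:2],p[2],t);print(t,g.round(1),(ax@(g-q["eef_pos"][:2])/200).round(3))
print(y,'dz',(q["eef_pos"][2]-66)/200)
a=r.grab_frame("scene");c=blob(a,"red");print(c,plane("scene",c[0],75))
from ang import ang
print(ang("top",r.grab_frame("top")),ang("scene",a))
E
```

```text
eef_pos: [508.5, 0.2, 194.1]
eef_pos: [584.5, -158.4, 194.1]
(127, -187) [ 584.  -156.4] [0.005 0.009]
(57, -187) [ 517.5 -134.8] [0.355 0.008]
2.825432581037342 dz 0.6405244557274398
(array([226.58064516, 223.22580645]), array([220, 220,  14,   7,  62], dtype=int32)) [ 548.36663676 -145.30560545   75.        ]
('top', array([213, 186,   4,   5,  15], dtype=int32), array([552.7, 156.4]), np.float64(100.8), np.float64(-0.53)) ('scene', array([363, 218,   6,  18,  49], dtype=int32), array([549.9, 156. ]), np.float64(99.6), np.float64(-0.504))
```

```bash
python3 -m inch '[[[0,0.008,0.2,0,0,0],[0,0.008,0.4,0,0,0],[0,0.008,0.55,0,0,0],[0,0.008,0.64,0,0,0],[0,0.008,0.64,0,0,0],[0,0.008,0.64,0,0,0],[0.02,0.008,0.64,0,0,0],[0.04,0.008,0.64,0,0,0]]]'|grep -E "eef|contact"
python3 -m inch '[[[0.02,0,0,0,0,0],[0.04,0,0,0,0,0],[0.06,0,0,0,0,0],[0.08,0,0,0,0,0],[0.1,0,0,0,0,0],[0.12,0,0,0,0,0],[0.14,0,0,0,0,0],[0.16,0,0,0,0,0]]]'|grep -E "eef|contact"
python3 -m inch '[[[0.02,0,0,0,0,0],[0.04,0,0,0,0,0],[0.06,0,0,0,0,0],[0.08,0,0,0,0,0],[0.1,0,0,0,0,0],[0.12,0,0,0,0,0],[0.14,0,0,0,0,0],[0.14,0,0,0,0,0]]]'|grep -E "eef|contact"
python3 - <<'E'
from h import *
from ang import ang
a=r.grab_frame("scene");c=blob(a,"red");print(c,plane("scene",c[0],81) if c[0] is not None else 0);print(ang("scene",a),ang("top",r.grab_frame("top")))
E
```

```text
eef_pos: [577.6, -152.5, 69.1]
contact_force: [-0.3, -0.2, 0.3]
eef_pos: [545.4, -142.9, 67.1]
contact_force: [0.1, -0.1, 0.9]
eef_pos: [518.7, -134.1, 67.2]
contact_force: [0.2, 0.1, -0.3]
(None, None) 0
('scene', array([363, 218,   6,  18,  49], dtype=int32), array([549.6, 156.2]), np.float64(99.7), np.float64(-0.5)) ('top', array([213, 186,   4,   5,  16], dtype=int32), array([553.1, 156.6]), np.float64(101.1), np.float64(-0.532))
```

Back off and look.

```bash
python3 -m inch '[[[0.0,0,0,0,0,0],[-0.05,0,0,0,0,0],[-0.15,0,0,0,0,0],[-0.3,0,0,0,0,0],[-0.4,0,-0.2,0,0,0],[-0.4,0,-0.4,0,0,0],[-0.4,0,-0.6,0,0,0],[-0.4,0,-0.6,0,0,0]]]'|grep -E "eef|contact"
python3 - <<'E'
from h import *
from ang import ang
I={n:r.grab_frame(n) for n in("scene","top")}
for n in I: c=blob(I[n],"red");print(n,c, plane(n,c[0],81) if c[0] is not None else 0,ang(n,I[n]))
a=I["scene"];b=cv2.imread("pics/scene0.png")[...,::-1]
cv2.imwrite("pics/z5.png",np.hstack([cv2.resize(i[185:275,215:305],(400,400),interpolation=2) for i in(b,a)])[...,::-1])
E
```

```text
eef_pos: [601.3, -160.7, 195.6]
contact_force: [0.8, -0.5, 0.6]
scene (array([235.80701754, 205.47368421]), array([229, 203,  14,   6,  57], dtype=int32)) [ 495.34497365 -129.18987121   81.        ] ('scene', array([363, 218,   6,  18,  47], dtype=int32), array([549.5, 156.1]), np.float64(99.6), np.float64(-0.5))
top (None, None) 0 ('top', array([213, 186,   4,   5,  14], dtype=int32), array([552.5, 156.6]), np.float64(101.0), np.float64(-0.527))
```

View pics/z5.png

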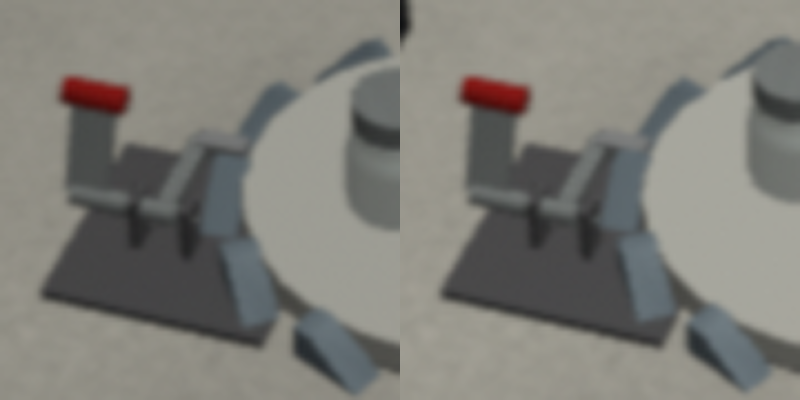

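In the side-by-side crops the pawl looks the same as at the start. The bar is at (235.8,205.5) against (236.1,205.3) before, where landing on a tooth would shift it about 2 px. So the nose is in the notch one tooth back, and the arm is clear.

```bash
python3 -c "
from rig import r
print(r.sense()['clock']);print(r.sign_off())"
```

```text
14.05
the job is handed in; nothing more can be done
None
```

I tipped the pawl open, pushed the turntable back one notch by the peg (now at about -0.51 rad) and tipped the pawl down into that notch; I handed in at about 14 s with the arm clear, and no result came back.

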